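# Screw the plug into a water filter

### The job

Put the blue screw plug into the mouth of the white water filter: set it upright on the threads, turn it gently backwards (anticlockwise from above) until you feel it drop into the thread start, then run it in clockwise until it is fully home, and let go. Never force it, and leave the other things on the worktop where they are.

Things in the scene. Friction and masses are not known exactly. Their poses are not given: they have to be found in the camera images.
- screw_plug: Loose screw plug, upright on the worktop, 70 mm high, 0.12 kg. Origin: centre of its underside; z up its axis. Grey shank 40 mm across, lowest 6 mm tapering to 32 mm; blue flange 72 mm across at z = 37 to 42 mm; on it a blue upright grip bar 58 mm long (along x), 14 mm thick (along y), z = 42 to 70 mm.
- plug_lugs (a point): On the plug's axis, 10 mm above its origin, at the underside of its three lugs. They stand 120 degrees apart (one at +x), 5 mm high, 7 mm (16 degrees) wide, reaching to 26 mm radius.
- filter_housing: Fixed white counter-top water filter, 120 mm high, 124 mm wide at the foot; a short spout on its +y side, below 65 mm. Origin: centre of its underside, z up. Its round neck is 82 mm across outside, 57 mm inside, and holds a grey three-start thread whose angle differs each time and is not reported.
- mouth (a point): Centre of the filter's mouth at rim height, 120 mm above the worktop, z up along the thread's axis. Plug's origin below it: 20 mm with lugs resting on the ridges (flange 17 mm above the rim), about 32 mm dropped into the thread start (flange 5 mm above), 36 mm screwed home (flange 1 mm above).
- ridge_top (a point): On the thread's axis, 10 mm below the rim, level with the flat upper faces of its three ridges (inner radius 22 mm, each 76 degrees long). Each ridge ends clockwise in a 10 degree stop post rising 6 mm above the faces; then a 34 degree gap to the next ridge's start. Clockwise with lugs still on top only jams on the posts; at most 102 degrees anticlockwise brings them over the gaps.
- seal_top (a point): Top of the sprung rubber seal inside, 31.5 mm below the rim: about 2 N/mm, travel 8 mm. The plug drops 11 mm on to it when the lugs meet the gaps. Then 76 to 94 degrees clockwise runs the lugs under the ridges, whose sloping undersides draw the plug down against the seal (about 9 N) to a firm stop at the posts. The last few degrees are level, so it stays.
- mug: White mug, 95 mm high, a bystander; origin at its underside.
- canister: Grey lidded canister, 87 mm wide, 120 mm high, a bystander; origin at its underside.
- tin: Low round food tin, 86 mm wide, 40 mm high, a bystander; origin at its underside.
- lemon: Lemon, 71 mm long, a bystander.
- garlic: Garlic bulb, 56 mm, a bystander.
- timer: White and green kitchen timer, 63 mm wide, 46 mm high, a bystander; origin at its underside.
There are look-alikes about, which are no part of the job. What is meant by the screw_plug is not black or red, and is the larger of those in its own colour.

How it is judged:
By the outcome, as a careful person would: the job done as asked, in the order asked, and still so for the second after the job is handed in, with the robot touching nothing.
It also fails if it takes over 72 s, if anything falls off the work surface, if the arm or the gripper's body presses on something with over 40 N, if the wrist force passes 120 N, or if a joint passes its speed limit or range.

### The arm

A 6-joint arm with a two-finger parallel gripper is mounted at the origin on a cart in front of the work surface, level with it; the furniture and walls round the work are solid. World frame = base frame: x ahead of the robot, y to its left, z up, the work surface at z = 0. Lengths are in m, angles in rad, forces in N, time in s.
With the tool pointing down it reaches from about 0.275 to 0.875 m from the base axis. Payload 12.5 kg.
Tool frame: the origin (TCP) lies at the very end of the fingers, on their centre line; the grasp point (between the pads) lies 19 mm behind it (grip_depth is the distance from the TCP to the grasp point, in m); z points along the fingers, y is the line along which they close (so a half turn about z gives the same grasp; the last joint's range is limited). The gripper opens to 85 mm and grips with 20 to 120 N. Pads are 22 mm wide; open, the fingers measure 114 mm over their backs; the gripper's body (76 mm by 85 mm) begins 54 mm behind the grasp point. The pads swing forward as they close: fully open they stand 13 mm farther back than shut.
Start: joints at [1.185, 0.351, 1.652, -0, 1.139, -0.085], TCP at [0.163, 0.525, 0.231] pointing down, gripper open.
Joint ranges: [-2.75, 2.75], [-0.79, 2.1], [0.01, 2.65], [-1.57, 4.71], [0.07, 3.14], [-2.87, 2.87]. Speed limits (rad/s): [2.22, 2.22, 2.79, 3.14, 3.14, 3.14].

### API

Orientations are given as [roll, pitch, yaw] about the fixed x, y, z axes, in that order (R = Rz(yaw) Ry(pitch) Rx(roll)).
In Python, from cell import * gives the robot as it stands. Calls block until the motion is done:
- movep(position, orientation): joint-space move of the TCP to a pose.
- move_linear(position, rate=0.15, ori=None): straight line of the TCP; ori=None keeps the orientation; rate is the mean speed in m/s.
- move_j(angles): joint-space move.
- move_gripper(opening, force=None): finger opening in m; force is the grip in N (None keeps the last); returns when the fingers have stopped.
- wait(seconds).
- ik(position, orientation): joint angles nearest the present ones, or None.
- read_state(): the state.
- grab_frame(name): name is "scene" or "top"; returns the picture (420x560x3 uint8, blue, green, red); there is no depth.
- camera_info(name): a dict with "fovy" (degrees; the focal length in pixels is half the picture's height over the tangent of half this angle, whatever the lens; pixels are square), "cx", "cy" (the principal point, pixels), "origin" and "rotation" of the camera in the world. Camera axes: x right, y up, looking along -z (the intrinsics and any distortion apply to the point x, -y, -z); pixel columns grow to the right and rows downward; lengths in m; the calibration is good to about 2 mm. A picture is of the moment at which its call begins. camera_info takes no time and is no camera call.
A pose or a line that the arm cannot do raises PlanningError and nothing moves.
- finish_job(): hands the job in; it is judged then, once.
Trained networks look in the newest picture that a camera, given by its name, has taken for a name from the list of things; names that differ only in an ending like _2 or _b are one class to them, and where a whole thing is asked for, a point or a joint stands for the part that bears it (a point fixed in the world has none). Each returns a list of dicts, best first, with "score" (0 to 1); they miss things now and then, are a little off and sometimes report something else, mostly with a low value. They report only what shows in the picture. A call takes as long as a camera call. They do not tell look-alikes from the thing itself.
- find_in(thing, camera): "extent" ([left, top, right, bottom] in pixels, round what is visible of it).
The state is a dict: "clock": time; "joints": joint angles; "qvel": joint speeds; "joint_torque": joint torques, N m; "eef_pos": TCP position; "orientation": TCP orientation; "ft_force": force on the tool from outside, world axes, zero at the start; "torque": the same for the moment, N m; "opening": finger opening in m; "grip_force": force on a finger pad.
Only numpy, scipy, OpenCV 4.12 (cv2) and the standard library are available. Lean on these libraries where they do the work, as an engineer would, in place of code of your own. Each camera call takes 0.05 s, during which the arm holds its last target. There are 200 camera calls.

## Working session

There is one attempt and no reset: what is moved stays moved. The work goes in short steps, each a Python script; the robot and the scene stay as the last script left them, time stands still between calls to the robot, and variables do not carry over. Pictures are saved under pics/ and viewed, at most 10 in all, crops included, and the job is handed in when it is done.

```bash
mkdir -p pics
python3 - <<'E'
from cell import *
import cv2
for n in("scene","top"):
    f=grab_frame(n); cv2.imwrite(f"pics/{n}0.png",f)
    print(camera_info(n))
    for t in("screw_plug","filter_housing"):
        print(n,t,[(round(d["score"],2),[round(float(v)) for v in d["extent"]]) for d in find_in(t,n)])
s=read_state();print(s)
E
```

```text
{'fovy': 54.168965318777154, 'cx': 284.28400931796574, 'cy': 209.542091177394, 'origin': array([ 0.13578736, -0.74359578,  0.91243623]), 'rotation': array([ 0.80471251,  0.02064179, -0.5418948 ])}
scene screw_plug [(0.73, [313, 334, 338, 359]), (0.68, [284, 298, 312, 322]), (0.68, [268, 257, 299, 281])]
scene filter_housing [(0.83, [221, 190, 269, 240])]
{'fovy': 49.843507942443765, 'cx': 280.63898011978426, 'cy': 203.9153292161015, 'origin': array([ 0.28432747, -0.01145523,  1.31062545]), 'rotation': array([ 0.19351559,  0.0116555 , -1.57968642])}
top screw_plug [(0.92, [318, 211, 348, 238]), (0.61, [364, 226, 388, 248]), (0.56, [408, 227, 424, 242]), (0.48, [356, 192, 372, 206])]
top filter_housing [(0.88, [219, 208, 272, 250])]
{'clock': 0.3, 'joints': array([ 1.18542852e+00,  3.50896653e-01,  1.65200087e+00, -8.62760571e-07,
        1.13907128e+00, -8.46046865e-02]), 'qvel': array([-2.51171506e-04, -3.23082222e-03, -3.64780253e-04,  1.16242774e-03,
       -1.30772734e-03, -4.69641344e-05]), 'joint_torque': array([-1.45086378e-03, -5.05566251e+01, -2.91250849e+01, -1.52980824e-04,
        2.62268593e-03, -1.33438967e-07]), 'eef_pos': array([0.16287412, 0.5252162 , 0.23110536]), 'orientation': array([-3.14121778e+00, -3.10056627e-05,  2.84082989e+00]), 'ft_force': array([ 0.55895783,  0.18517064, -0.47443118]), 'torque': array([ 0.00623493, -0.00994801, -0.01835205]), 'grip_force': 0.0, 'opening': 0.08559392990581643}
```

Run:
```python
import cv2,numpy as np
for n,(a,b,c,d) in dict(top=(150,150,470,290),scene=(180,150,380,380)).items():
    f=cv2.imread(f"pics/{n}0.png")[b:d,a:c]
    k=2.5 if n=="top" else 2.6
    cv2.imwrite(f"pics/{n}0c.png",cv2.resize(f,None,fx=k,fy=k,interpolation=cv2.INTER_CUBIC))
```

```text
(no output)
```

View pics/top0c.png

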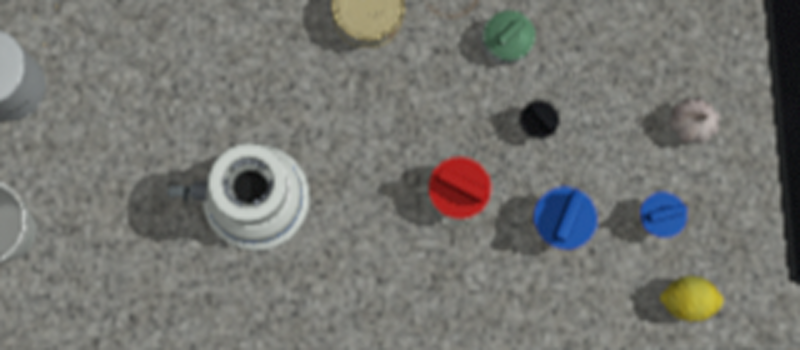

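View pics/scene0.png

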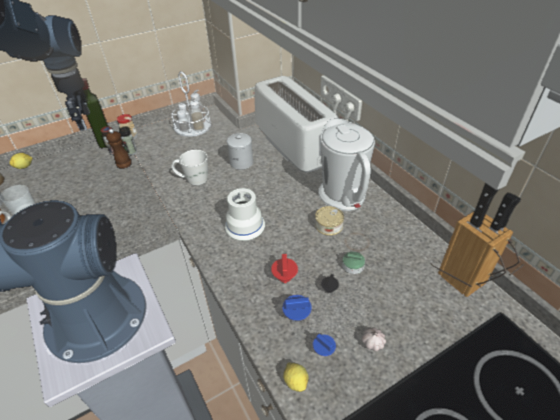

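```bash
cat > h.py <<'E'
from cell import *
import numpy as np, cv2
from scipy.spatial.transform import Rotation as R
def cam(n):
    c=camera_info(n); f=210/np.tan(np.radians(c["fovy"]/2))
    return np.array(c["origin"]),R.from_euler("xyz",c["rotation"]).as_matrix(),f,c["cx"],c["cy"]
def px2w(n,u,v,z):
    o,M,f,cx,cy=cam(n); d=M@np.array([(u-cx)/f,-(v-cy)/f,-1]); return o+d*(z-o[2])/d[2]
def w2px(n,P):
    o,M,f,cx,cy=cam(n); p=(np.asarray(P)-o)@M; return np.stack([cx+f*p[...,0]/-p[...,2],cy-f*p[...,1]/-p[...,2]],-1)
def rect(img,n,c,z,half=.06,s=4000):
    "metric patch about c at height z: columns = -y, rows = -x (robot looking ahead = up)"
    N=int(2*half*s); g=(np.arange(N)+.5)/s-half
    Y,X=np.meshgrid(c[1]-g,c[0]-g); P=np.stack([X,Y,np.full_like(X,z)],-1)
    m=w2px(n,P).astype(np.float32); return cv2.remap(img,m[...,0],m[...,1],cv2.INTER_CUBIC)
E
python3 - <<'E'
from h import *
t=cv2.imread("pics/top0.png"); s=cv2.imread("pics/scene0.png")
def blue(img,box):
    hsv=cv2.cvtColor(img,cv2.COLOR_BGR2HSV); m=cv2.inRange(hsv,(100,120,60),(130,255,255)); k=np.zeros_like(m); a,b,c,d=box; k[b:d,a:c]=m[b:d,a:c]; return k
for n,img,box in(("top",t,(355,215,395,255)),("scene",s,(276,290,320,328))):
    m=blue(img,box); ys,xs=np.nonzero(m)
    P=np.array([px2w(n,x,y,.042)[:2] for x,y in zip(xs,ys)])
    c,r=cv2.minEnclosingCircle((P*1000).astype(np.float32)); print(n,"plug centroid",P.mean(0),"circ",c,r,len(xs))
pc=px2w("top",376.5,237,.042); mc=px2w("top",249.6,223,.12); print(pc,mc, px2w("scene",243,199,.12))
print("scene px of mouth/plug", w2px("scene",[mc,pc]))
tiles=[rect(t,"top",pc,.07,.05),rect(t,"top",mc,.12),rect(s,"scene",pc,.07,.05),rect(s,"scene",mc,.12)]
tiles=[cv2.resize(x,(390,290) if 0 else (290,290)) for x in tiles]
cv2.imwrite("pics/tiles.png",np.vstack([np.hstack(tiles[:2]),np.hstack(tiles[2:])]))
E
```

```text
top plug centroid [ 0.43592922 -0.26573185] circ (435.95123291015625, -265.17236328125) 35.628456115722656 492
scene plug centroid [ 0.43477858 -0.27078443] circ (435.8852844238281, -270.2125244140625) 35.9146842956543 556
[ 0.43522532 -0.26770504  0.042     ] [0.46688423 0.08352159 0.12      ] [0.46898303 0.07129789 0.12      ]
scene px of mouth/plug [[240.43261418 196.84702846]
 [296.11781349 306.15273113]]
```

View pics/tiles.png

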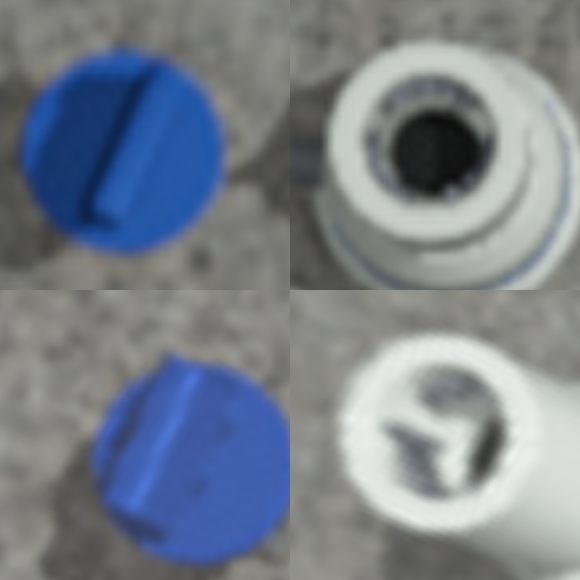

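```bash
cat >> h.py <<'E'
def go(p,yaw,rate=.15): move_linear(list(p),rate=rate,ori=[np.pi,0,yaw])
def st(msg=""):
    s=read_state(); print(msg,round(s["clock"],2),np.round(s["eef_pos"],4),"yaw",round(s["orientation"][2],3),"F",np.round(s["ft_force"],1),"T",np.round(s["torque"],2),"op",round(s["opening"],4),"g",round(s["grip_force"],1)); return s
E
python3 - <<'E'
from h import *
p=np.array([.4359,-.2677]); yaw=np.radians(-22)
movep([*p,.20],[np.pi,0,yaw]); move_gripper(.06); st("above")
go([*p,.046],yaw); st("down")
move_gripper(.0,force=30); st("closed")
move_gripper(.0,force=70); st("firm")
go([*p,.22],yaw); st("lift")
q=[.4677,.084]
movep([*q,.22],[np.pi,0,1.45]); st("over")
for n in("top","scene"): cv2.imwrite(f"pics/{n}1.png",grab_frame(n))
t=cv2.imread("pics/top1.png"); s=cv2.imread("pics/scene1.png")
a=[cv2.resize(rect(x,n,q,.216,.07),(390,390)) for n,x in(("top",t),("scene",s))]
cv2.imwrite("pics/held.png",np.hstack(a))
E
```

```text
above 3.62 [ 0.436  -0.2676  0.2   ] yaw -0.384 F [0.2 0.2 0.6] T [0.01 0.01 0.03] op 0.06 g 0.0
down 4.8 [ 0.4363 -0.268   0.0467] yaw -0.384 F [-0.1  0.1  0. ] T [ 0.02  0.03 -0.02] op 0.0603 g 0.0
closed 5.28 [ 0.4361 -0.2678  0.0464] yaw -0.384 F [-1.7  0.5  5.9] T [0.11 0.12 0.  ] op 0.0134 g 31.2
firm 5.49 [ 0.4361 -0.2679  0.0465] yaw -0.384 F [-1.3  1.6  8.2] T [0.15 0.31 0.01] op 0.0124 g 68.6
lift 6.8 [ 0.4355 -0.2675  0.2191] yaw -0.384 F [ 0.3  0.7 -0.9] T [-0.06  0.01 -0.03] op 0.0126 g 68.1
over 8.12 [0.4679 0.0834 0.2199] yaw 1.448 F [ 0.2 -0.1 -1.2] T [-0.02  0.01  0.  ] op 0.0125 g 68.1
```

View pics/held.png

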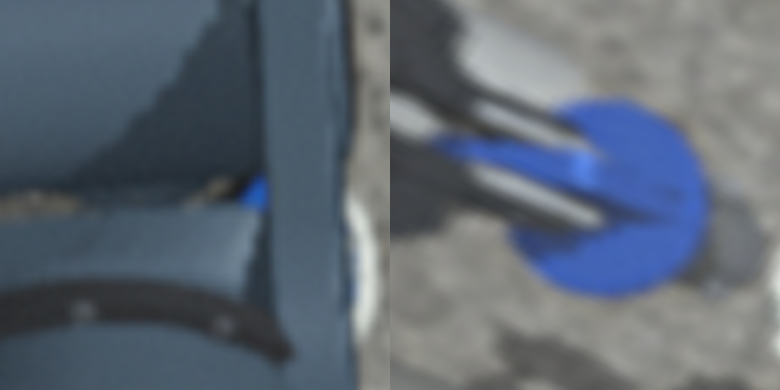

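```bash
cat >> h.py <<'E'
from scipy.optimize import least_squares
def flange(img,z,guess):
    "apparent centre of the flange (36 mm radius) at height z in the scene camera"
    m=cv2.inRange(cv2.cvtColor(rect(img,"scene",guess,z,.08,4000),cv2.COLOR_BGR2HSV),(100,120,60),(130,255,255))
    c=max(cv2.findContours(m,cv2.RETR_EXTERNAL,cv2.CHAIN_APPROX_NONE)[0],key=cv2.contourArea)[:,0]/4000-.08
    P=np.c_[guess[0]-c[:,1],guess[1]-c[:,0]]
    r=least_squares(lambda q:(np.hypot(*(P-q).T)-.036)*1e3,P.mean(0),loss="cauchy",f_scale=.4)
    return r.x,np.mean(np.abs(r.fun)<1)
E
python3 - <<'E'
from h import *
q=[.4677,.084]
print(flange(cv2.imread("pics/scene1.png"),.216,q))
for y in(1.45,1.45+np.pi,1.45+np.pi/2,1.45-np.pi/2):
    try: movep([*q,.22],[np.pi,0,y])
    except Exception as e: print(y,e); continue
    wait(.2); f=grab_frame("scene"); s=read_state(); print(round(y,2),s["eef_pos"],flange(f,.216,q))
    cv2.imwrite(f"pics/held{y:.2f}.png",f)
st()
E
```

```text
(array([0.46792952, 0.07603141]), np.float64(0.23941605839416058))
1.45 [0.46769141 0.08397634 0.21999682] (array([0.46782322, 0.07643808]), np.float64(0.25))
4.59 [0.46768914 0.08400681 0.21999653] (array([0.46765011, 0.07656228]), np.float64(0.2585692995529061))
3.02 [0.46771685 0.08400534 0.22001103] (array([0.46479126, 0.07808657]), np.float64(0.2977346278317152))
-0.12 [0.46769985 0.08400485 0.21999163] (array([0.46770118, 0.0768949 ]), np.float64(0.28152969894222946))
 13.78 [0.4677 0.084  0.22  ] yaw -0.121 F [-0.8  0.6 -1.1] T [0.05 0.04 0.  ] op 0.0126 g 68.1
```

```bash
cat >> h.py <<'E'
def ft(n=4):
    a=[]
    for _ in range(n):
        wait(.03); s=read_state(); a.append(np.r_[s["ft_force"],s["torque"]])
    return np.mean(a,0)
E
python3 - <<'E'
from h import *
p=np.array([.4682,.087]); yaw=1.6
movep([*p,.19],[np.pi,0,yaw]); go([*p,.175],yaw); wait(.2); f0=ft(); print("tare",f0.round(2))
z=.175
while z>.1488:
    z-=.003; go([*p,z],yaw,.05); f=ft(2)-f0
    if np.abs(f[:3]).max()>2: print("contact",z,f.round(2)); break
st("at")
np.save("tare.npy",f0)
E
```

```text
tare [-0.23 -0.23 -1.34 -0.    0.01 -0.02]
contact 0.15099999999999997 [-2.31 -1.77 12.12 -0.29  0.63  0.04]
at 18.41 [0.4688 0.087  0.1519] yaw 1.6 F [-2.2 -1.9 11.1] T [-0.29  0.65  0.02] op 0.0131 g 70.1
```

Run:
```python
from h import *
p=np.array([.4682,.087]); f0=np.load("tare.npy")
cv2.imwrite("pics/s2.png",grab_frame("scene"))
go([*p,.1545],1.6,.05); wait(.1); print("free",(ft()-f0).round(2))
go([*p,.1545],2.1,.05); z=.1545
while z>.142:
    z-=.001; go([*p,z],2.1,.05); f=ft(2)-f0
    if abs(f[2])>4 or np.abs(f[:2]).max()>6: break
print("contact",z,f.round(2)); st("at")
f=grab_frame("scene"); cv2.imwrite("pics/s3.png",f)
a=[cv2.resize(cv2.imread(f"pics/{n}.png")[160:250,200:290],None,fx=4.3,fy=4.3,interpolation=cv2.INTER_CUBIC) for n in("s2","s3")]
cv2.imwrite("pics/s23.png",np.hstack(a))
```

```text
free [ 0.12 -0.58  0.21 -0.14 -0.07  0.02]
contact 0.1455 [-3.73 -0.74 13.54 -0.18  0.72  0.06]
at 22.44 [0.4684 0.087  0.1463] yaw 2.1 F [-3.8 -1.2 11.5] T [-0.19  0.74 -0.  ] op 0.0127 g 70.2
```

View pics/s23.png

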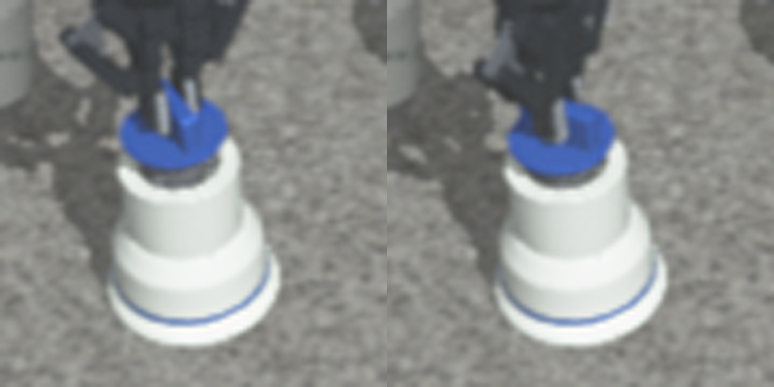

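```bash
cat > turn.py <<'E'
from h import *
p=np.array([.4682,.087]); f0=np.load("tare.npy"); y=2.1
go([*p,.1478],y,.05); c=p.copy()
for ax in(0,1):
    lim=[]
    for sg in(1,-1):
        for k in range(1,6):
            q=c.copy(); q[ax]+=sg*k*.0008; go([*q,.1478],y,.05); f=(ft(2)-f0)[ax]
            if abs(f)>3: break
        lim.append(q[ax]+f/15e3); 
    c[ax]=np.mean(lim); print("axis",ax,np.round(lim,4),"->",c[ax].round(4)); go([*c,.1478],y,.08)
st("centred"); print((ft()-f0).round(2))
z=.146; go([*c,z],y,.05); log=[]; found=False
while y<3.95:
    y+=np.radians(4); go([*c,z],y,.05); f=ft(2)-f0; log.append((round(y,2),*f[[0,1,2,5]].round(1)))
    if abs(f[5])>1.5: print("torque!"); break
    if f[2]>12: z+=.0002
    if f[2]<1.5: found=True; break
print(log)
if found:
    y+=np.radians(5); go([*c,z],y,.05)
    while z>.132:
        z-=.001; go([*c,z],y,.05); f=ft(2)-f0
        if abs(f[2])>4: break
    print("stopped",z,f.round(2))
st("end"); np.save("pose.npy",[*c,z,y])
E
python3 turn.py
```

```text
axis 0 [0.4703 0.4669] -> 0.4686
axis 1 [0.0874 0.0831] -> 0.0853
centred 26.73 [0.4686 0.0853 0.1478] yaw 2.1 F [ 0.4  0.1 -0.8] T [-0.06  0.    0.02] op 0.0123 g 68.8
[ 0.19  0.42 -0.21 -0.   -0.01  0.01]
[(np.float64(2.17), np.float64(-0.2), np.float64(0.4), np.float64(7.1), np.float64(0.2)), (np.float64(2.24), np.float64(0.3), np.float64(0.3), np.float64(6.6), np.float64(0.1)), (np.float64(2.31), np.float64(-0.0), np.float64(-0.4), np.float64(6.6), np.float64(0.1)), (np.float64(2.38), np.float64(0.7), np.float64(0.5), np.float64(6.8), np.float64(0.1)), (np.float64(2.45), np.float64(0.3), np.float64(0.6), np.float64(6.8), np.float64(0.1)), (np.float64(2.52), np.float64(0.2), np.float64(0.3), np.float64(6.4), np.float64(0.1)), (np.float64(2.59), np.float64(0.4), np.float64(0.2), np.float64(6.4), np.float64(0.1)), (np.float64(2.66), np.float64(0.3), np.float64(-0.1), np.float64(5.7), np.float64(0.2)), (np.float64(2.73), np.float64(0.3), np.float64(-0.1), np.float64(6.2), np.float64(0.1)), (np.float64(2.8), np.float64(0.1), np.float64(0.1), np.float64(6.7), np.float64(0.2)), (np.float64(2.87), np.float64(0.8), np.float64(-0.1), np.float64(6.8), np.float64(0.1)), (np.float64(2.94), np.float64(1.0), np.float64(0.4), np.float64(7.2), np.float64(0.1)), (np.float64(3.01), np.float64(0.1), np.float64(-0.5), np.float64(-0.2), np.float64(0.0))]
stopped 0.13199999999999998 [ 0.41 -0.22  5.85  0.03 -0.    0.04]
end 35.91 [0.4687 0.0853 0.1321] yaw 3.095 F [ 0.7 -0.3  4.8] T [ 0.03 -0.01  0.  ] op 0.0122 g 69.4
```

```bash
cat > run.py <<'E'
from h import *
x,yy,z,y=np.load("pose.npy"); c=[x,yy]; f0=np.load("tare.npy"); y0=y; log=[]
move_gripper(0,force=100)
while y0-y<np.radians(106):
    d=np.degrees(y0-y); step=5 if d<65 else 2.5
    y-=np.radians(step); z=max(z-.0001,.1305) if d<60 else z
    go([*c,z],y,.05); f=ft(2)-f0; log.append((round(np.degrees(y0-y)),*[float(v) for v in f[[0,1,2,5]].round(1)]))
    if f[2]>14: z+=.0003
    if f[2]<2: z-=.0005
    if abs(f[5])>.7: print("stop"); break
print(log); s=st("end"); print(np.degrees(y0-s["orientation"][2])%360,z); np.save("pose.npy",[*c,z,y])
E
python3 run.py
```

```text
stop
[(5, 0.3, 0.3, 5.2, -0.0), (10, 0.2, 0.6, 5.5, -0.0), (15, 0.1, 0.1, 6.7, 0.0), (20, -0.1, 0.6, 7.0, -0.0), (25, 0.1, 0.1, 7.1, -0.0), (30, 0.1, -0.0, 6.5, -0.0), (35, 0.5, 0.1, 6.5, 0.0), (40, -0.2, -0.0, 7.2, -0.0), (45, 1.0, 0.6, 8.1, 0.0), (50, -0.4, 0.1, 7.0, -0.0), (55, 0.1, 0.5, 7.5, -0.0), (60, 0.9, 0.6, 6.0, -0.0), (65, 0.3, 0.4, 5.7, -0.1), (70, 0.4, 0.3, 5.1, -0.0), (72, -0.1, -0.1, 4.5, -0.1), (75, 0.6, -0.5, 4.0, -0.1), (77, 0.6, -0.1, 4.0, -0.1), (80, 0.2, -0.1, 4.1, -0.1), (82, -0.8, -0.3, 3.4, 0.0), (85, -1.5, -0.1, 4.5, 0.8)]
end 42.46 [0.4684 0.0852 0.1306] yaw 1.614 F [-1.8 -0.4  3.1] T [-0.04  0.28  0.8 ] op 0.0117 g 101.1
84.85250587150954 0.13070000000000012
```

Run:
```python
from h import *
x,yy,z,y=np.load("pose.npy"); 
go([x,yy,z],y-.012,.05); st("pressed"); go([x,yy,z],y+.01,.05)
move_gripper(.05); st("open"); go([x,yy,.30],y,.2); s=st("up")
movep([.40,-.08,.32],[np.pi,0,y]); wait(.3); st("away")
a=[]
for n,b in(("scene",(200,160)),("top",(205,185))):
    f=grab_frame(n); cv2.imwrite(f"pics/{n}9.png",f); a.append(cv2.resize(f[b[1]:b[1]+90,b[0]:b[0]+90],None,fx=4.3,fy=4.3,interpolation=cv2.INTER_CUBIC))
cv2.imwrite("pics/end.png",np.hstack(a))
```

```text
pressed 42.71 [0.4685 0.0852 0.1306] yaw 1.6 F [-1.6 -1.2  1.5] T [-0.1   0.41  1.15] op 0.0121 g 101.5
open 43.41 [0.4687 0.0853 0.1307] yaw 1.621 F [ 0.1  0.2 -0.3] T [-0.   -0.01 -0.02] op 0.0499 g 0.0
up 44.41 [0.4682 0.0852 0.299 ] yaw 1.611 F [-0.5 -0.  -0.2] T [ 0.02 -0.01 -0.02] op 0.05 g 0.0
away 45.46 [ 0.4003 -0.0793  0.3198] yaw 1.613 F [-0.6  0.3  0.6] T [-0.01 -0.02 -0.01] op 0.0502 g 0.0
```

View pics/end.png

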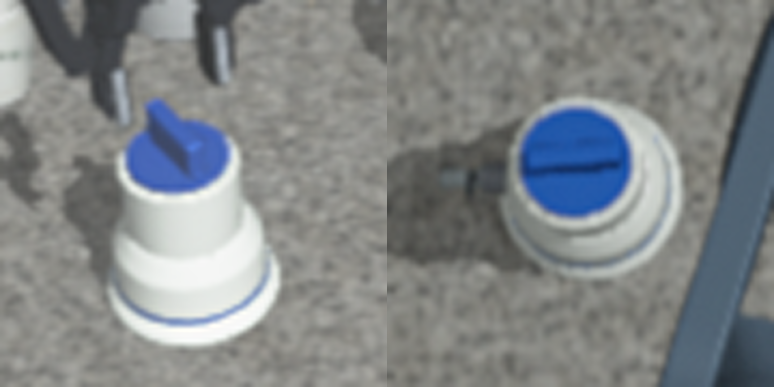

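The plug sits level in the neck, with its flange at the rim (scene crop about (178,157), top crop about (577,162)). The gripper is clear of it.

```bash
python3 -c "
from cell import *
print(finish_job())"
```

```text
the job is handed in; nothing more can be done
None
```

The blue screw plug is in the filter: it dropped into the thread start on the backward turn, ran 85° clockwise to a firm stop, was let go, and the job was handed in at about 46 s.

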